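# Start a leaning coach screw square

## Task

The second coach screw of the pipe strap stands loose and crooked in its pilot hole. Take the T-handle socket driver from the wooden block, seat it fully on the screw's hex head, stand the screw upright and only then give it about a quarter turn clockwise, without pressing hard. Then put the driver back in its hole, leaving everything else where it lies.

Things in the scene. Friction and masses are not known exactly. Their poses are not given: they have to be found in the camera images.
- driver_handle (a point): Handle centre of the loose T-handle socket driver, standing socket down in its hole. Handle: black bar with grey ends, 90 mm along its x, 16 mm thick along y (grip firmly across this), 24 mm high; z up the axis. Driver 124 mm long, 0.16 to 0.26 kg; socket mouth 112 mm below this point; shaft 12 mm thick; socket 27 mm outside, 34 mm long. None while held.
- socket_floor (a point): On the driver's axis at the floor of its hex socket: 10 mm above the mouth, 102 mm below the handle centre. The socket is a hexagon 18.2 mm across flats, 10 mm deep; two of its flats face along the handle bar. When fully seated, this point lies on screw_head. None while held.
- block_hole (a point): Centre of the mouth of the driver's round hole, in the top of a brown wooden block (85 x 125 x 46 mm, fixed). Hole 29.5 mm wide, 3 mm chamfer, 34 mm deep; z up. The driver stands on the hole's floor: socket_floor 24 mm below, handle centre 78 mm above this point. The block also carries four 20 mm high spare sockets and a smaller empty hole.
- pilot_hole (a point): Where the crooked screw enters its washer, on the hole's upright axis, 50 mm above the worktop; the screw leans about this point. z up, x along the pipe, whose axis lies 45 mm to -y. Pale timber bearer (75 x 260 x 45 mm, fixed), crossed by a 34 mm steel pipe (150 mm long, top 79 mm high) under a strap; its other screw is home. Wall cabinets: fronts at world x 0.60, from 0.45 m up.
- screw_head (a point): Top centre of the crooked screw's hex head, 52 mm from pilot_hole; z up along the screw (leans 7 to 10 degrees at first, any way; about 2 N sideways moves it, it stays as left). Hexagon 17 mm across flats, 7.5 mm high, plus a 2.5 mm crown. Where the flats lie is not measured: off them the socket stops 7 mm short of seated; turned up to 60 degrees under light pressure it drops on.
- coach_screw (a joint): Turn of the crooked screw, rad: 0 at the start, grows clockwise seen from above; it sinks 0.7 mm per rad. Turning takes 0.12 N m; the socket has about 15 degrees of play on the flats.
- marker: Black and grey marker pen, 131 mm long, 18 mm thick, a loose bystander; origin under its centre.
- tape_measure: Yellow tape measure, 36 x 82 x 66 mm, a loose bystander; origin under its centre.
- spare_bolt: Lying hex bolt, 68 mm long, a loose bystander; origin under its centre.

How it is judged:
On the way, in this order (a step that is already met when the one before it is completed fails the run):
1. the driver is lifted out of the block (z of socket_floor in the frame of block_hole above 0.03 m), for 0.1 s.
2. the socket sits fully down on the hex head and the screw stands upright (within 5 degrees), not yet turned by more than 0.35 rad (distance between socket_floor and screw_head below 0.004 m and angle between screw_head's own z axis and vertical below 0.09 rad and value of joint coach_screw below 0.35 rad), for 0.2 s.
3. the screw is turned clockwise by at least 1.2 rad with the socket down on its head (distance between socket_floor and screw_head below 0.005 m and value of joint coach_screw above 1.2 rad), for 0.1 s.
At the end, for the whole second after the job is handed in: The screw has turned clockwise by 1.2 to 2.6 rad from its start and leans less than 5 degrees; the driver stands in its hole in the block, socket down (within 6 mm of the hole's axis and 6 mm of its floor), at rest and released; the listed bystanders lie within 30 mm of where they were (value of joint coach_screw between 1.2 and 2.6 rad and angle between screw_head's own z axis and vertical below 0.09 rad and horizontal distance between socket_floor and block_hole below 0.006 m and z of socket_floor in the frame of block_hole below -0.018 m and linear speed of socket_driver below 0.02 m/s); the robot touches nothing.
It fails at once if the screw is driven crooked: turned by more than 0.35 rad while leaning more than 5 degrees (value of joint coach_screw above 0.35 rad and angle between screw_head's own z axis and vertical above 0.09 rad).
It fails at once if the driver is pressed on the screw with more than 40 N (contact force between socket_driver and coach_screw above 40 N).
It fails at once if the screw is knocked over by more than 15 degrees (angle between screw_head's own z axis and vertical above 0.26 rad).
It fails at once if a bystander is pushed more than 30 mm (distance of any of marker, tape_measure, spare_bolt from where it was at the start of the episode above 0.03 m).
It also fails if it takes over 67 s, if anything falls off the work surface, if the arm or the gripper's body presses on something with over 40 N, if the wrist force passes 120 N, or if a joint passes its speed limit or range.

## Robot

A 6-joint arm with a two-finger parallel gripper is mounted at the origin on a cart in front of the work surface, level with it; the furniture and walls round the work are solid. World frame = base frame: x ahead of the robot, y to its left, z up, the work surface at z = 0. Lengths are in m, angles in rad, forces in N, time in s.
With the tool pointing down it reaches from about 0.275 to 0.75 m from the base axis. Payload 10.2 kg.
Tool frame: the origin (TCP) lies midway between the tips of the shut fingers; the grasp point (between the pads) lies 19 mm behind it (env.hold_point_z is the distance from the TCP to the grasp point, in m); x points along the fingers, z is the direction in which the jaws open and shut, and the axes are right-handed (so a half turn about x gives the same grasp; the last joint's range is limited). The gripper opens to 85 mm and grips with 20 to 120 N. Pads are 22 mm wide; open, the fingers measure 114 mm over their backs; the gripper's body (76 mm by 85 mm) begins 54 mm behind the grasp point. The pads swing forward as they close: fully open they stand 13 mm farther back than shut.
Start: joints at [1.12, 0.313, 1.498, -0, 1.331, -0.223], TCP at [0.119, 0.511, 0.231] pointing down, gripper open.
Joint ranges: [-2.94, 2.94], [-0.97, 2.17], [0.19, 2.56], [-1.23, 4.37], [0.02, 3.11], [-2.88, 2.88]. Speed limits (rad/s): [2.39, 2.39, 3.01, 3.14, 3.14, 3.14].

## Interface

Orientations are given as a unit quaternion [x, y, z, w].
In Python, from bench import env, kinematics, monitor, eyes, job gives the robot as it stands. The module is installed in compiled form; this text tells all that it offers. Calls block until the motion is done:
- env.reach(position, orientation): joint-space move of the TCP to a pose.
- env.movel(position, velocity=0.15, frame=None, guard=None): straight line of the TCP; frame=None keeps the orientation; velocity is the mean speed in m/s. With guard (N) it stops when the force on the tool has changed by that much, and returns True; else False.
- env.set_joints(angles): joint-space move.
- env.release() and env.close_gripper(effort=None): open the fingers fully, or close them until they stop; effort is the grip in N (None keeps the last).
- env.hold(seconds).
- kinematics.ik(position, orientation): joint angles nearest the present ones, or None.
- monitor.sense(): the state.
- eyes.grab_frame(name): name is "side" or "top" or "wrist"; returns a dict with "frame" (384x512x3 uint8, red, green, blue), "mtx" (3x3 intrinsics, pixels), "k1" (the pictures are not rectified: a ray, as slopes to the right and down, at radius r is drawn at 1 + k1 r^2 times it, then the intrinsics apply), "view" (4x4, takes a point from world to camera coordinates). Camera axes: x right, y down, z forward; pixel columns grow to the right and rows downward; lengths in m; the calibration is good to about 2 mm. A picture is of the moment at which its call begins. There is no depth.
A pose or a line that the arm cannot do raises env.MotionError and nothing moves.
- job.hand_in(): hands the job in, once; it reports no verdict.
The state is a dict: "clock": time; "joints": joint angles; "qvel": joint speeds; "joint_efforts": joint torques, N m; "position": TCP position; "ee_rot": TCP orientation; "contact_force": force on the tool from outside, world axes, zero at the start; "ft_torque": the same for the moment, N m; "finger_gap": opening from 0.0 (shut) to 1.0 (fully open).
Only numpy, scipy, OpenCV 4.12 (cv2) and the standard library are available. Lean on these libraries where they do the work, as an engineer would, in place of code of your own. Each camera call takes 0.05 s, during which the arm holds its last target. There are 200 camera calls.

## Working session

There is one attempt and no reset: what is moved stays moved. The work goes in short steps, each a Python script; the robot and the scene stay as the last script left them, time stands still between calls to the robot, and variables do not carry over. Pictures are saved under pics/ and viewed, about 8 in all and at most 12, crops included, and the job is handed in when it is done.

```bash
mkdir -p pics; cat > h.py <<'E'
import numpy as np, cv2
from bench import env, kinematics, monitor, eyes, job
def grab(n):
    f=eyes.grab_frame(n); return f
def save(f,name,crop=None,scale=1):
    im=cv2.cvtColor(f["frame"],cv2.COLOR_RGB2BGR)
    if crop: x0,y0,x1,y1=crop; im=im[y0:y1,x0:x1]
    cv2.imwrite("pics/"+name+".png",cv2.resize(im,None,fx=scale,fy=scale,interpolation=cv2.INTER_CUBIC))
def proj(f,P):
    P=np.atleast_2d(P); c=(f["view"]@np.c_[P,np.ones(len(P))].T)[:3]
    s=c[:2]/c[2]; s=s*(1+f["k1"]*(s**2).sum(0)); K=f["mtx"]
    return (K[:2,:2]@s+K[:2,2:3]).T
def ray(f,uv):
    K=f["mtx"]; d=cv2.undistortPoints(np.array([[uv]],float),K,np.array([f["k1"],0,0,0,0.]))[0,0]
    R=f["view"][:3,:3]; o=-R.T@f["view"][:3,3]; v=R.T@np.r_[d,1]; return o,v/np.linalg.norm(v)
def atz(f,uv,z):
    o,v=ray(f,uv); return o+v*(z-o[2])/v[2]
def tri(obs):
    A=np.zeros((3,3));b=np.zeros(3)
    for f,uv in obs:
        o,v=ray(f,uv); M=np.eye(3)-np.outer(v,v); A+=M;b+=M@o
    return np.linalg.solve(A,b)
E
cat > a.py <<'E'
from h import *
import pickle
F={n:grab(n) for n in("side","top","wrist")}
pickle.dump(F,open("f0.pkl","wb"))
for n in("side","top"): save(F[n],n+"0",None,1.5)
for n in F: print(n,F[n]["mtx"].round(1).tolist(),F[n]["k1"],F[n]["view"].round(3).tolist())
s=monitor.sense(); print(s)
print(env.hold_point_z)
E
python3 a.py
```

```text
side [[413.3, 0.0, 259.2], [0.0, 413.3, 193.9], [0.0, 0.0, 1.0]] -0.002905814083215824 [[-0.999, 0.049, 0.007, 0.483], [0.025, 0.616, -0.787, 0.096], [-0.043, -0.786, -0.617, 1.366], [0.0, 0.0, 0.0, 1.0]]
top [[357.7, 0.0, 265.7], [0.0, 357.7, 198.8], [0.0, 0.0, 1.0]] -0.11366870001991702 [[0.005, -1.0, 0.007, -0.067], [-0.996, -0.006, -0.087, 0.465], [0.087, -0.006, -0.996, 1.092], [0.0, 0.0, 0.0, 1.0]]
wrist [[341.2, 0.0, 251.8], [0.0, 341.2, 194.4], [0.0, 0.0, 1.0]] -0.010231511573841449 [[0.225, 0.974, -0.003, -0.524], [0.928, -0.214, 0.306, -0.04], [0.297, -0.071, -0.952, 0.382], [0.0, 0.0, 0.0, 1.0]]
{'clock': 0.15, 'joints': array([ 1.11962557e+00,  3.13312260e-01,  1.49824569e+00,  3.45251550e-06,
        1.33100774e+00, -2.23388289e-01]), 'qvel': array([-0.00049403, -0.00161261, -0.00428955,  0.00049523,  0.00043399,
        0.00027439]), 'joint_efforts': array([ 6.48017485e-04, -4.12363064e+01, -2.59795922e+01, -2.75831026e-04,
        3.29368457e-03, -4.21182483e-05]), 'position': array([0.1184743 , 0.51126227, 0.23087761]), 'ee_rot': array([-0.44008582,  0.55389397,  0.43978985,  0.55327284]), 'contact_force': array([-0.39235303, -0.59881671,  0.33740747]), 'ft_torque': array([-0.0133194 , -0.00848648, -0.02100909]), 'finger_gap': 1.000529330762926}
0.0187
```

View pics/side0.png

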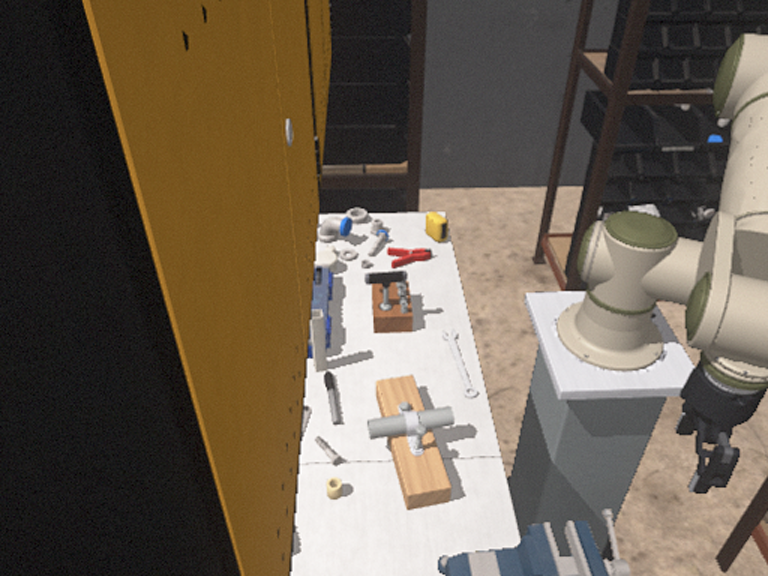

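View pics/top0.png

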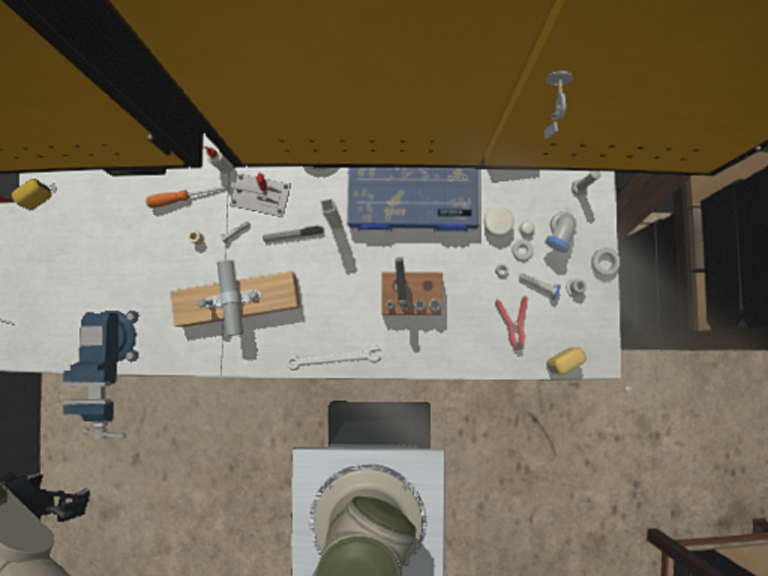

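Side view: bearer with pipe at (415,440), block with the T-driver at (390,295). Top view: strap at (230,298), with screws at about (208,301) and (252,296). Driver handle is near (401,275). Next I'll take rough positions and a closer look.

```bash
cat > b.py <<'E'
from h import *
import pickle
F=pickle.load(open("f0.pkl","rb"))
a=F["side"]["frame"]; b=F["top"]["frame"]
def c(im,x0,y0,w,h,s): return cv2.resize(cv2.cvtColor(im[y0:y0+h,x0:x0+w],cv2.COLOR_RGB2BGR),None,fx=s,fy=s,interpolation=cv2.INTER_CUBIC)
# side: pipe, block ; top: pipe, block ; each 80x60 x5
r=[c(a,240,245,80,60,5),c(a,230,170,80,60,5),c(b,110,165,80,60,5),c(b,240,165,80,60,5)]
cv2.imwrite("pics/comp.png",np.vstack([np.hstack(r[:2]),np.hstack(r[2:])]))
f=F["top"]
for uv,z in[((208,301),.06),((252,296),.06),((230,298),.07),((401,275),.124)]: print(uv,atz(f,np.array(uv)/1.5,z).round(3))
# wrist cam pose in tool frame
from scipy.spatial.transform import Rotation as R
s=monitor.sense(); T=np.eye(4);T[:3,:3]=R.from_quat(s["ee_rot"]).as_matrix();T[:3,3]=s["position"]
print((np.linalg.inv(T)@np.linalg.inv(F["wrist"]["view"])).round(3)); print(T.round(3))
E
python3 b.py
```

```text
(208, 301) [0.454 0.322 0.06 ]
(252, 296) [0.464 0.232 0.06 ]
(230, 298) [0.459 0.273 0.07 ]
(401, 275) [ 0.5   -0.068  0.124]
[[ 0.002 -0.306  0.952 -0.143]
 [ 0.001 -0.952 -0.306  0.079]
 [ 1.     0.001 -0.001 -0.   ]
 [ 0.     0.     0.     1.   ]]
[[-0.    -0.974  0.226  0.118]
 [-0.001  0.226  0.974  0.511]
 [-1.     0.    -0.001  0.231]
 [ 0.     0.     0.     1.   ]]
```

View pics/comp.png

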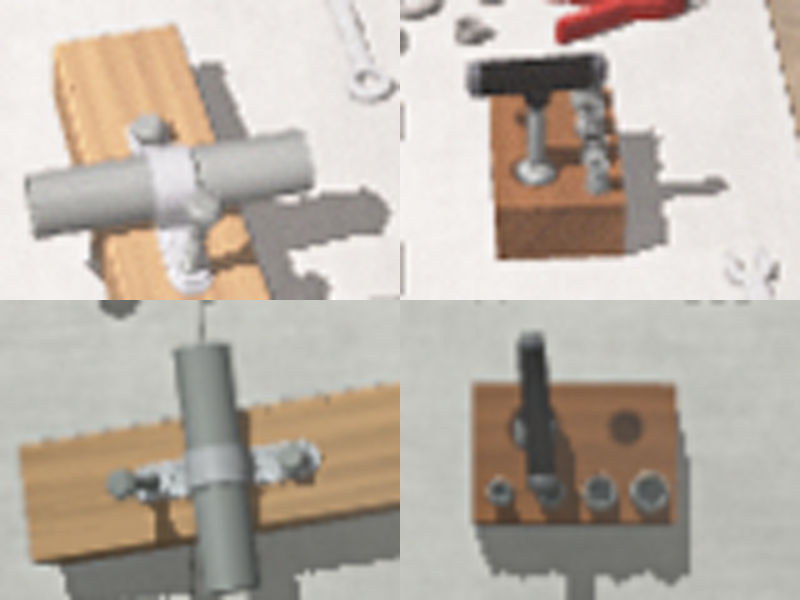

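Crooked screw is the +y one: head at side px (281,286.5) and top px (134.4,202.2). Handle ends: side (245,185.6)/(271,184.4), top (266.6,173)/(268.6,202.6).

```bash
cat >> h.py <<'E'
from scipy.spatial.transform import Rotation as Rot
def quat(yaw,axis=(0,0,1)):
    """tool x down along -axis, jaw dir (tool z) at heading yaw"""
    a=np.array(axis,float); a/=np.linalg.norm(a)
    x=-a; z=np.array([np.cos(yaw),np.sin(yaw),0]); z-=x*(z@x); z/=np.linalg.norm(z)
    return Rot.from_matrix(np.c_[x,np.cross(z,x),z]).as_quat()
E
cat > c.py <<'E'
from h import *
import pickle
F=pickle.load(open("f0.pkl","rb")); S,T=F["side"],F["top"]
for n,a,b in[("head",(281,286.5),(134.4,202.2)),("h+x",(245,185.6),(266.6,173)),("h-x",(271,184.4),(268.6,202.6)),("socket in hole?",(257,205),(0,0))]:
    if b!=(0,0): P=tri([(S,a),(T,b)]); print(n,P.round(4),proj(S,P),proj(T,P))
print("joint options")
for yaw in np.deg2rad([90,-90]):
  for p in[(.46,-.07,.3),(.46,.32,.35)]:
    print(yaw,p,kinematics.ik(np.array(p),quat(yaw)))
E
python3 c.py
```

```text
head [0.4459 0.3229 0.0937] [[280.82763049 286.48224698]] [[134.37298821 202.34483825]]
h+x [ 0.5283 -0.0654  0.1211] [[244.4742366  185.50265634]] [[266.51782577 173.59439235]]
h-x [ 0.4443 -0.0715  0.1187] [[270.56416211 184.34382671]] [[268.52336672 203.09310552]]
joint options
1.5707963267948966 (0.46, -0.07, 0.3) [-4.03642546e-01  1.35730614e-01  1.54113238e+00 -4.44089210e-16
  1.46472966e+00 -1.97443887e+00]
1.5707963267948966 (0.46, 0.32, 0.35) [ 3.98736076e-01  3.45995662e-01  1.14926027e+00 -4.44089210e-16
  1.64633672e+00 -1.17206025e+00]
-1.5707963267948966 (0.46, -0.07, 0.3) [-4.03642546e-01  1.35730614e-01  1.54113238e+00 -4.44089210e-16
  1.46472966e+00  1.16715378e+00]
-1.5707963267948966 (0.46, 0.32, 0.35) [ 3.98736076e-01  3.45995662e-01  1.14926027e+00 -4.44089210e-16
  1.64633672e+00  1.96953240e+00]
```

```bash
cat > d.py <<'E'
from h import *
import pickle
V=[]
y=np.pi/2
env.reach([.43,.32,.24],quat(y))
for p in([.43,.335,.20],[.43,.285,.20],[.47,.31,.24]):
    env.movel(p,.15,quat(y)); env.hold(.2); V.append(grab("wrist"))
pickle.dump(V,open("f1.pkl","wb"))
ims=[]
for f in V:
    uv=proj(f,[.446,.323,.08])[0]; x0=int(np.clip(uv[0]-65,0,382)); y0=int(np.clip(uv[1]-70,0,244)); print(uv,x0,y0)
    ims.append(cv2.resize(cv2.cvtColor(f["frame"][y0:y0+140,x0:x0+130],cv2.COLOR_RGB2BGR),(390,420),interpolation=cv2.INTER_CUBIC))
cv2.imwrite("pics/scr.png",np.hstack(ims[:2])); print(monitor.sense()["clock"])
E
python3 d.py
```

```text
[237.4717041  205.54423368] 172 135
[297.74527497 206.74319606] 232 136
[267.15281921 150.27197343] 202 80
3.7417
```

View pics/scr.png

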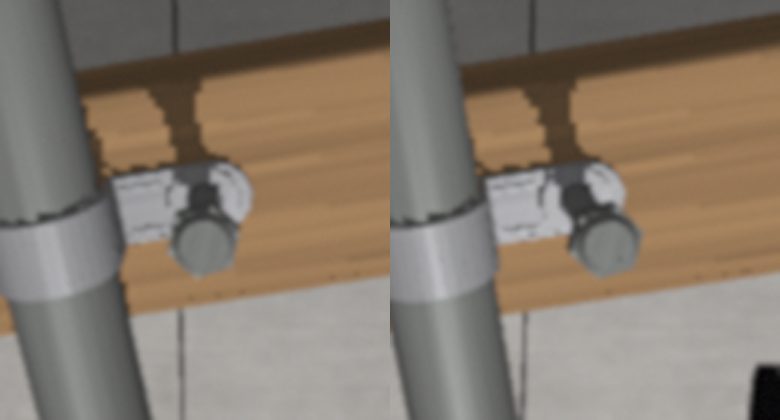

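Head centre: view 0 px (240.3,216), view 1 px (304.7,217.7). Shaft enters the washer at about (239.7,198.3) and (293,199.3). Next: triangulate, and enlarge the head to see its flats.

```bash
cat > e.py <<'E'
from h import *
import pickle
V=pickle.load(open("f1.pkl","rb"))
H=tri([(V[0],(240.3,216)),(V[1],(304.7,217.7))]); print("head",H.round(4), proj(V[2],H))
for f,u in((V[0],(239.7,198.3)),(V[1],(293,199.3))): print("pilot",atz(f,u,.05).round(4))
print(tri([(V[0],(239.7,198.3)),(V[1],(293,199.3))]))
F=pickle.load(open("f0.pkl","rb"))
for n in F: print(n,proj(F[n],H))
# rectify onto horizontal plane z=H.z : 0.1mm..., north=+x up, left=+y
ims=[]
g=np.linspace(-.016,.016,380)
X,Y=np.meshgrid(-g,-g,indexing="ij") # row down=-x, col right=-y
for f in V:
    P=np.c_[(H[0]+X).ravel(),(H[1]+Y).ravel(),np.full(X.size,H[2]-.003)]
    m=proj(f,P).astype(np.float32).reshape(380,380,2)
    im=cv2.remap(f["frame"],m[...,0],m[...,1],cv2.INTER_CUBIC)
    ims.append(cv2.cvtColor(cv2.convertScaleAbs(im,alpha=1.5),cv2.COLOR_RGB2BGR))
cv2.imwrite("pics/hex.png",np.hstack(ims[:2]))
E
python3 e.py
```

```text
head [0.4477 0.3259 0.0995] [[271.56622342 156.49837947]]
pilot [0.4498 0.3238 0.05  ]
pilot [0.4497 0.3227 0.05  ]
[0.45196186 0.32349805 0.0433131 ]
side [[280.29109462 285.97042032]]
top [[132.68296931 201.55435459]]
wrist [[161.63191967 481.31749236]]
```

View pics/hex.png

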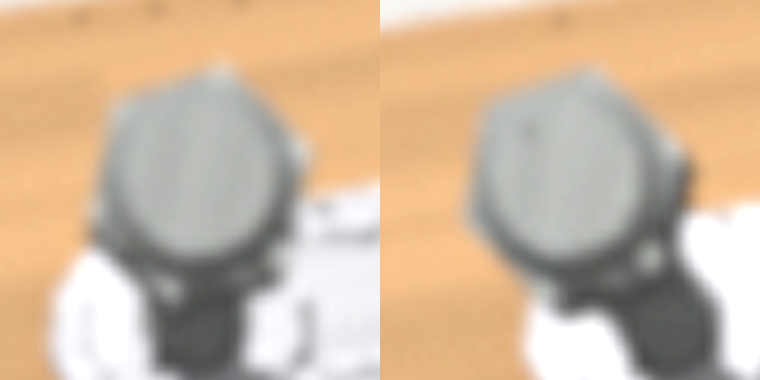

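Vertices sit at about 48° mod 60° (from +x toward +y) in both views, so the flat normals are at about 18° mod 60°. The screw leans mainly toward −x. Next I'll look at the driver from close by.

```bash
cat > g.py <<'E'
from h import *
import pickle
q=quat(np.deg2rad(94))
env.reach([.47,-.04,.27],q); env.hold(.2); V=[grab("wrist")]
env.movel([.47,-.09,.27],.15,q); env.hold(.2); V.append(grab("wrist"))
pickle.dump(V,open("f2.pkl","wb"))
ims=[]
for f in V:
    uv=proj(f,[.487,-.0685,.12])[0]; x0=int(np.clip(uv[0]-97,0,317)); y0=int(np.clip(uv[1]-100,0,184)); print(uv,x0,y0,proj(f,[[.5283,-.0654,.124],[.4443,-.0715,.124]]))
    ims.append(cv2.resize(cv2.cvtColor(f["frame"][y0:y0+200,x0:x0+195],cv2.COLOR_RGB2BGR),(390,400),interpolation=cv2.INTER_CUBIC))
cv2.imwrite("pics/drv.png",np.hstack(ims))
E
python3 g.py
```

```text
[218.60426569 194.03714025] 121 94 [[219.67436975 237.84335812]
 [216.75489165 147.66495472]]
[273.67244109 197.82676227] 176 97 [[273.20764296 241.35615988]
 [274.9903434  151.86520567]]
```

View pics/drv.png

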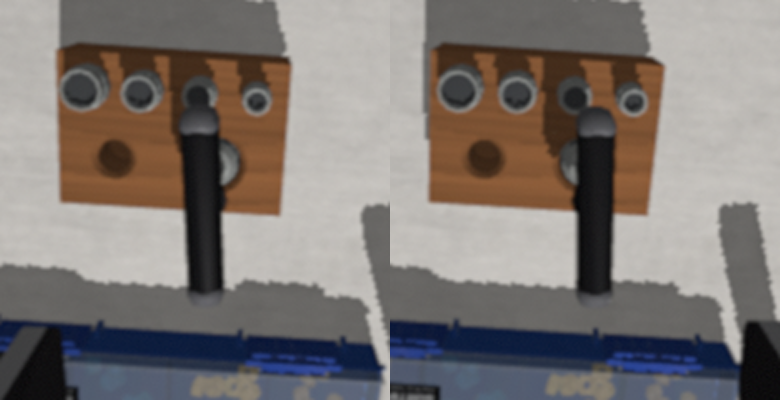

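Handle ends: view 0 px (221,150)/(224,244), view 1 px (279.5,153)/(278.5,247).

```bash
cat > i.py <<'E'
from h import *
import pickle
V=pickle.load(open("f2.pkl","rb"))
N=tri([(V[0],(221,150)),(V[1],(279.5,153))]);Fa=tri([(V[0],(224,244)),(V[1],(278.5,247))])
print(N,Fa)
for z in(.124,.134): 
  a=np.mean([atz(V[0],(221,150),z),atz(V[1],(279.5,153),z)],0);b=np.mean([atz(V[0],(224,244),z),atz(V[1],(278.5,247),z)],0)
  print(z,a,b,(a+b)/2,np.linalg.norm(a-b),np.degrees(np.arctan2(*(b-a)[1::-1])))
E
python3 i.py
```

```text
[ 0.4452383  -0.06767833  0.12552757] [ 0.53070297 -0.060719    0.13072251]
0.124 [ 0.4455245  -0.06767526  0.124     ] [ 0.53401816 -0.0605128   0.124     ] [ 0.48977133 -0.06409403  0.124     ] 0.08878303774267515 4.627291894739032
0.134 [ 0.44365192 -0.06774891  0.134     ] [ 0.52908683 -0.06083401  0.134     ] [ 0.48636937 -0.06429146  0.134     ] 0.08571428658753873 4.627294638272425
```

```bash
cat > j.py <<'E'
from h import *
q=quat(np.deg2rad(94.6))
c=np.array([.488,-.0642])
env.reach([*c,.20],q)
print(env.movel([*c,.105],.1,guard=15))
env.close_gripper(25); env.hold(.2); s=monitor.sense(); print(s["position"],s["contact_force"],s["ft_torque"],s["finger_gap"])
env.close_gripper(100); env.hold(.2); s=monitor.sense(); print(s["position"],s["contact_force"],s["ft_torque"],s["finger_gap"],s["clock"])
np.save("grasp.npy",s["position"])
env.movel([*c,.105+.09],.08); env.hold(.2);s=monitor.sense(); print(s["position"],s["contact_force"],s["ft_torque"],s["finger_gap"],s["clock"])
f=grab("wrist"); save(f,"held",None,1)
E
python3 j.py
```

```text
False
[ 0.48807271 -0.06425148  0.10510515] [-0.48494722 -0.19897153  1.95425119] [-0.04265928  0.10993102  0.02154186] 0.1808116985421021
[ 0.48815638 -0.06426221  0.10525774] [-1.52182118 -0.33840735  5.51215131] [ 0.01721018  0.16794275 -0.01107509] 0.16965449418195327 8.8083
[ 0.48791376 -0.0641614   0.19473174] [ 0.75372459 -0.22210039 -1.83314937] [-0.0331107   0.05842088 -0.12036629] 0.1668520820225905 10.2833
```

View pics/held.png

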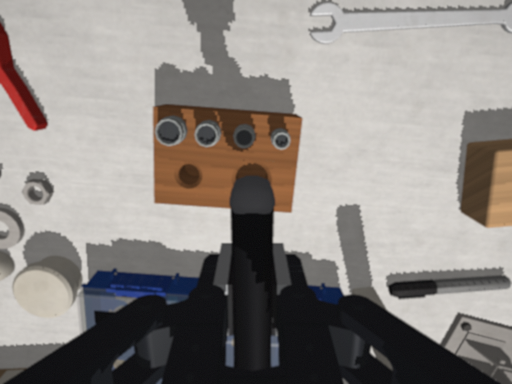

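Driver held and lifted, about 2 N of weight. The wrist camera can't see the socket past the handle, so I'll hover above the screw along its lean and check with the side and top cameras.

```bash
cat >> h.py <<'E'
H=np.array([.447,.325,.1015]); P=np.array([.4530,.3230,.05]); L=.0831
def n_(a): return a/np.linalg.norm(a)
def pose(floor,axis,yawdeg): return np.asarray(floor)+n_(axis)*L, quat(np.deg2rad(yawdeg),axis)
E
cat > k.py <<'E'
from h import *
import pickle
s=monitor.sense(); p=s["position"].copy(); p[2]=.26; env.movel(p,.2)
n=n_(H-P); t,q=pose(H+n*.035,n,108); print(n,t,kinematics.ik(t,q))
env.reach(t+[0,0,.02],q); env.movel(t,.1,q); env.hold(.3)
s=monitor.sense(); print(s["position"],s["contact_force"],s["ft_torque"],s["clock"])
F={m:grab(m) for m in("side","top")}; pickle.dump(F,open("f3.pkl","wb"))
ax=Rot.from_quat(s["ee_rot"]).as_matrix()[:,0]; fl=s["position"]+ax*L
f=F["side"]; print("pred floor,mouth,head,pilot",proj(f,[fl,fl+ax*.01,H,P]))
im=cv2.cvtColor(f["frame"],cv2.COLOR_RGB2BGR)[240:320,235:335]
cv2.imwrite("pics/hov.png",cv2.resize(im,None,fx=7,fy=7,interpolation=cv2.INTER_CUBIC))
E
python3 k.py
```

```text
[-0.11563613  0.03854538  0.99254347] [0.43334337 0.32955221 0.21871938] [ 0.47662608  0.32980643  1.51318286 -0.0932858   1.21453566 -1.37587993]
[0.43350968 0.32956885 0.21914644] [-0.54030109  0.34742896 -3.36547197] [0.00989792 0.10554677 0.02041558] 12.9417
pred floor,mouth,head,pilot [[282.76687292 276.1205189 ]
 [282.10707604 278.706848  ]
 [280.58160953 285.1250232 ]
 [277.3975485  297.6349736 ]]
```

View pics/hov.png

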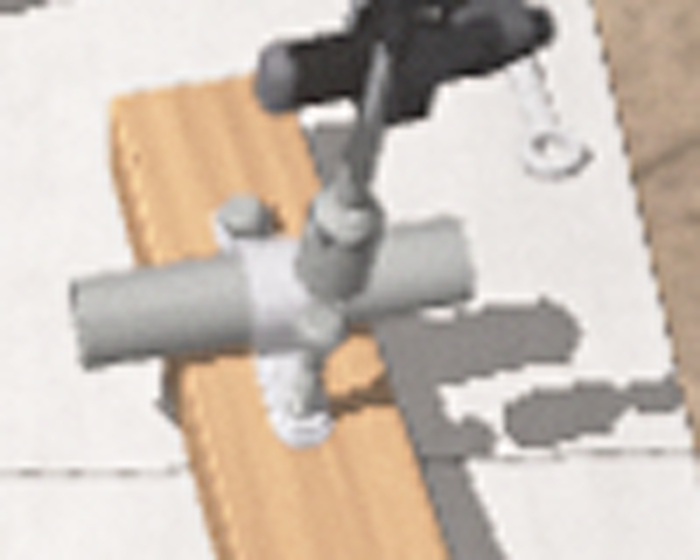

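Socket mouth at px (282.1,280.7) and head at (281,286.4), both within about 1 px of prediction. Pilot also matches. Descend along the lean with a guard.

```bash
cat >> h.py <<'E'
def st(tag=""):
    s=monitor.sense(); ax=-Rot.from_quat(s["ee_rot"]).as_matrix()[:,0]; fl=s["position"]-ax*L
    print(tag,"floor",fl.round(4),"ax",ax.round(3),"F",s["contact_force"].round(1),"T",s["ft_torque"].round(2),"t",round(s["clock"],1)); return s,fl,ax
E
cat > l.py <<'E'
from h import *
n=n_(H-P)
st("start")
t,q=pose(H+n*.013,n,108); print(env.movel(t,.05,q,guard=5)); st("above")
t,q=pose(H-n*.002,n,108); print(env.movel(t,.015,q,guard=5)); s,fl,ax=st("contact"); print("short",(fl-H)@n)
E
python3 l.py
```

```text
start floor [0.443  0.3264 0.1365] ax [-0.116  0.038  0.993] F [-0.2 -1.4 -2. ] T [ 0.07  0.11 -0.03] t 13.0
False
above floor [0.4456 0.3255 0.1144] ax [-0.116  0.039  0.993] F [-0.   0.4 -2.5] T [0.05 0.1  0.02] t 13.6
True
contact floor [0.4469 0.3251 0.1015] ax [-0.115  0.038  0.993] F [-0.9 -1.5  4.8] T [-0.06  0.29 -0.03] t 14.5
short -1.3540343579743268e-05
```

Contact came exactly at the fully seated depth. Now swing it upright about the pilot point.

```bash
cat > m.py <<'E'
from h import *
import pickle
n=n_(H-P); z=np.array([0,0,1.])
for k in np.linspace(.2,1,5):
    a=n_(n*(1-k)+z*k); t,q=pose(P+a*(.0518),a,108)
    g=env.movel(t,.02,q,guard=18); s,fl,ax=st(f"{k:.1f} {g}")
    if g: break
env.hold(.4); st("end")
F={m:grab(m) for m in("side","top")}; pickle.dump(F,open("f4.pkl","wb"))
f=F["side"]; print(proj(f,[fl,fl-ax*.01,P,fl+ax*.102]))
im=cv2.cvtColor(f["frame"],cv2.COLOR_RGB2BGR)[240:320,235:335]
cv2.imwrite("pics/up.png",cv2.resize(im,None,fx=7,fy=7,interpolation=cv2.INTER_CUBIC))
E
python3 m.py
```

```text
0.2 False floor [0.4485 0.3247 0.1017] ax [-0.093  0.03   0.995] F [-2.1  0.8  3.9] T [ 0.16  0.5  -0.  ] t 14.8
0.4 False floor [0.4497 0.3242 0.1018] ax [-0.07   0.023  0.997] F [-1.8  1.7  4.4] T [0.31 0.4  0.05] t 15.1
0.6 False floor [0.4509 0.3238 0.1018] ax [-0.046  0.015  0.999] F [-0.9  1.2  4.3] T [0.5  0.38 0.01] t 15.4
0.8 False floor [0.4522 0.3234 0.1019] ax [-0.023  0.007  1.   ] F [-1.7  1.5  5.2] T [ 0.55  0.34 -0.01] t 15.8
1.0 False floor [0.4535 0.3229 0.1019] ax [ 0.    -0.001  1.   ] F [-1.4  1.4  4.7] T [ 0.58  0.35 -0.01] t 16.1
end floor [0.4534 0.3229 0.1019] ax [ 0. -0.  1.] F [-0.9  1.8  4.8] T [0.48 0.36 0.02] t 16.5
[[277.92811453 284.45909262]
 [277.78888813 287.06078281]
 [277.3975485  297.6349736 ]
 [279.44937921 256.02493979]]
```

View pics/up.png

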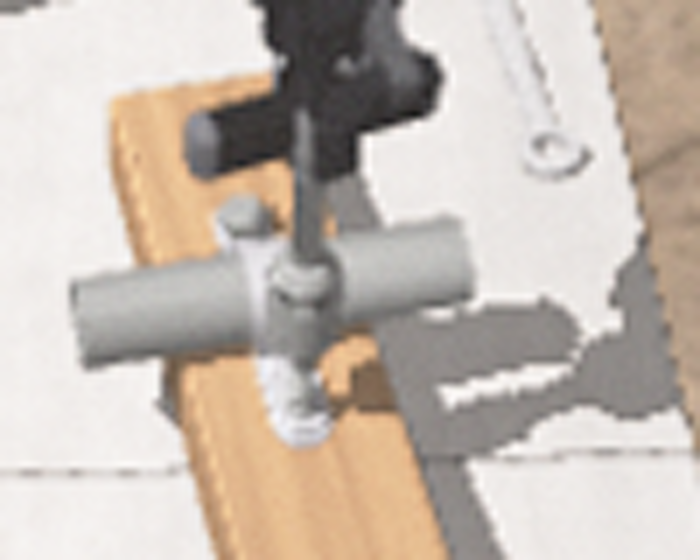

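Socket is down on the head (bottom at px (300,355)), shaft vertical over the strap hole within about 1 px, and lateral forces are small. Now turn clockwise in small steps, following the sink.

```bash
cat > o.py <<'E'
from h import *
z=np.array([0,0,1.]); c=np.array([.4533,.3229])
tot=1.9
for i,d in enumerate(np.linspace(0,tot,13)[1:]):
    sink=.0007*max(0,d-.1)
    t,q=pose([*c,.1016-sink],z,108-np.degrees(d)); env.reach(t,q)
    s,fl,ax=st(f"{d:.2f} gap {monitor.sense()['finger_gap']:.3f}")
    if np.linalg.norm(s["contact_force"])>25: print("STOP"); break
env.hold(.3); st("end")
E
python3 o.py
```

```text
0.16 gap 0.169 floor [0.4537 0.323  0.1019] ax [-0.    -0.001  1.   ] F [-2.2  2.5  5.4] T [ 0.66  0.44 -0.06] t 16.9
0.32 gap 0.171 floor [0.4536 0.3231 0.1018] ax [-0.    -0.001  1.   ] F [-1.7  3.1  6.6] T [ 0.71  0.52 -0.05] t 17.1
0.47 gap 0.170 floor [0.4537 0.3231 0.1017] ax [-0.    -0.001  1.   ] F [-0.4  3.2  5.8] T [ 0.7   0.47 -0.02] t 17.4
0.63 gap 0.170 floor [0.4537 0.3231 0.1015] ax [-0.    -0.001  1.   ] F [-1.7  3.4  6.8] T [0.71 0.47 0.  ] t 17.7
0.79 gap 0.171 floor [0.4537 0.3231 0.1014] ax [-0.    -0.001  1.   ] F [-1.8  2.5  6. ] T [ 0.77  0.39 -0.05] t 17.9
0.95 gap 0.171 floor [0.4538 0.3231 0.1013] ax [-0.    -0.001  1.   ] F [-0.7  2.9  7.1] T [ 0.75  0.36 -0.02] t 18.2
1.11 gap 0.172 floor [0.4538 0.3231 0.1012] ax [-0.    -0.001  1.   ] F [-0.8  2.5  6.4] T [0.83 0.3  0.  ] t 18.5
1.27 gap 0.173 floor [0.4539 0.3231 0.1011] ax [-0.001 -0.001  1.   ] F [-0.4  3.5  5.7] T [ 0.75  0.27 -0.07] t 18.8
1.42 gap 0.171 floor [0.454  0.3231 0.101 ] ax [-0.001 -0.001  1.   ] F [-0.5  3.2  6.1] T [ 0.73  0.25 -0.04] t 19.1
1.58 gap 0.168 floor [0.454  0.3231 0.1009] ax [-0.001 -0.001  1.   ] F [-1.1  3.4  6.1] T [ 0.73  0.12 -0.05] t 19.3
1.74 gap 0.168 floor [0.4541 0.3231 0.1008] ax [-0.001 -0.001  1.   ] F [-0.4  2.7  5.4] T [ 0.68  0.12 -0.01] t 19.6
1.90 gap 0.171 floor [0.4542 0.323  0.1007] ax [-0.001 -0.001  1.   ] F [-0.   2.3  5.5] T [ 0.7   0.01 -0.03] t 19.9
end floor [0.4542 0.323  0.1007] ax [-0.001 -0.001  1.   ] F [0.2 2.3 6.3] T [ 0.68 -0.01 -0.04] t 20.2
```

The tool sank 1.3 mm at steady force, which fits the screw turning. Lift off, rotate back and look at the screw beside the driver.

```bash
cat > p.py <<'E'
from h import *
import pickle
s,fl,ax=st()
p=s["position"].copy()
# relieve side load, then lift
p[2]+=.006; env.movel(p,.02); st("lift6")
p[2]+=.014; env.movel(p,.04); p[2]+=.06; env.movel(p,.12); env.hold(.2); st("up")
V=[grab("side"),grab("top")]
q=quat(np.deg2rad(94.6)); env.reach([.43,.25,.26],q); env.hold(.3); V.append(grab("wrist"))
pickle.dump(V,open("f5.pkl","wb"))
f=V[2]; U=np.array([.4535,.323,.1007]); uv=proj(f,U)[0]; print(uv,proj(f,P))
x0=int(np.clip(uv[0]-50,0,412));y0=int(np.clip(uv[1]-60,0,264))
w=cv2.resize(cv2.cvtColor(f["frame"][y0:y0+120,x0:x0+100],cv2.COLOR_RGB2BGR),(400,480),interpolation=cv2.INTER_CUBIC)
a=V[0]; print("crop",x0,y0,"side pred",proj(a,[U,P]))
b=cv2.resize(cv2.cvtColor(a["frame"][260:308,255:295],cv2.COLOR_RGB2BGR),(400,480),interpolation=cv2.INTER_CUBIC)
cv2.imwrite("pics/chk.png",np.hstack([w,b])); st("t")
E
python3 p.py
```

```text
floor [0.4542 0.323  0.1007] ax [-0.001 -0.001  1.   ] F [0.2 2.3 6.3] T [ 0.68 -0.01 -0.04] t 20.2
lift6 floor [0.4539 0.3226 0.1064] ax [0.001 0.001 1.   ] F [ 0.5  0.7 -2.5] T [ 0.14 -0.09  0.  ] t 20.6
up floor [0.4538 0.3228 0.1798] ax [0.001 0.001 1.   ] F [-0.1 -0.2 -1. ] T [-0.   -0.02  0.01] t 22.0
[327.4085967  205.78857085] [[317.67718619 189.5703585 ]]
crop 277 145 side pred [[277.90010042 284.78976739]
 [277.3975485  297.6349736 ]]
t floor [0.43   0.25   0.1769] ax [0. 0. 1.] F [-0.1 -1.3 -1.7] T [0.01 0.02 0.03] t 24.0
```

View pics/chk.png

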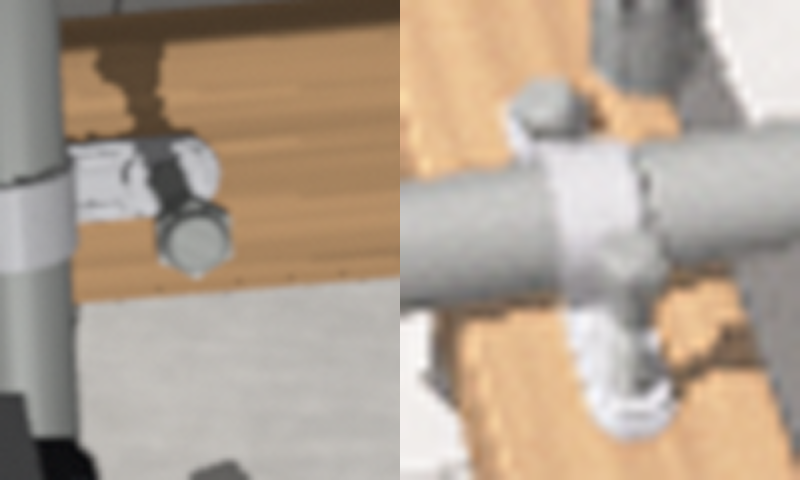

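Head vertices are now at about 5° mod 60° (they were 48°), which fits roughly 1.8 rad clockwise. Head and shaft lie on the predicted vertical within about 1 px, so the lean is about 2°. Put the driver back.

```bash
cat > r.py <<'E'
from h import *
import pickle
g=np.load("grasp.npy"); q=quat(np.deg2rad(94.6))
env.reach([g[0],g[1],.25],q); env.movel([g[0],g[1],.16],.12,q); env.hold(.2); st("above")
b=env.movel([g[0],g[1],.108],.03,q,guard=10); print(b); st("down")
if not b: b=env.movel([g[0],g[1],.1045],.01,q,guard=8); print(b); st("floor")
E
python3 r.py
```

```text
above floor [ 0.4885 -0.0644  0.0774] ax [-0.001  0.     1.   ] F [ 0.8  0.2 -2. ] T [ 0.04 -0.03  0.03] t 26.3
False
down floor [ 0.4883 -0.0643  0.025 ] ax [-0.  0.  1.] F [-0.3  0.7 -1.4] T [ 0.03 -0.02  0.02] t 28.2
True
floor floor [ 0.4883 -0.0643  0.0222] ax [-0.  0.  1.] F [-0.3 -0.4  4. ] T [0.04 0.1  0.02] t 28.6
```

Standing on the hole's floor (height 0.0222). Release, withdraw and check both places.

```bash
cat > u.py <<'E'
from h import *
g=monitor.sense()["position"]; q=quat(np.deg2rad(94.6))
env.release(); env.hold(.3); env.movel([g[0],g[1],.22],.08); env.movel([.47,-.09,.27],.15,q); env.hold(.2)
f=grab("wrist")
y=quat(np.pi/2); env.reach([.43,.335,.24],y); env.movel([.43,.335,.20],.15,y); env.hold(.2); A=grab("wrist")
env.movel([.43,.285,.20],.15,y); env.hold(.2); B=grab("wrist"); st()
U=np.array([.4535,.323,.1007])
ims=[cv2.resize(f["frame"][97:297,176:371],(260,267))]
for v in(A,B):
    m=proj(v,(U+P)/2)[0].astype(int); x0,y0=m[0]-40,m[1]-41; print(x0,y0,"pred top,pilot",(proj(v,[U,P])-[x0,y0])*3.25)
    ims.append(cv2.resize(v["frame"][y0:y0+82,x0:x0+80],(260,267),interpolation=cv2.INTER_CUBIC))
import pickle; pickle.dump([f,A,B],open("f6.pkl","wb"))
cv2.imwrite("pics/fin.png",cv2.cvtColor(np.hstack(ims),cv2.COLOR_RGB2BGR))
E
python3 u.py
```

```text
floor [0.4299 0.2856 0.1168] ax [ 0. -0.  1.] F [-0.2 -0.5 -0. ] T [-0.01 -0.02 -0.02] t 34.9
197 170 pred top,pilot [[128.20603828 174.02322933]
 [136.07242148 102.24681491]]
256 171 pred top,pilot [[145.32529675 175.75726574]
 [120.97818235 103.29737925]]
```

View pics/fin.png

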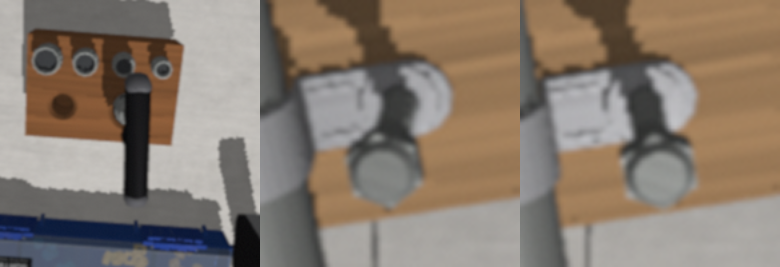

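Bar direction is unchanged, so the handle did not slip. The driver is in its hole. I'll check the remaining lean more closely in one enlarged crop of both views.

```bash
cat > v.py <<'E'
from h import *
import pickle
f,A,B=pickle.load(open("f6.pkl","rb")); U=np.array([.4535,.323,.1007])
ims=[]
for v in(A,B):
    m=proj(v,(U+P)/2)[0].astype(int); x0,y0=m[0]-20,m[1]-28
    ims.append(cv2.convertScaleAbs(cv2.resize(v["frame"][y0:y0+56,x0:x0+40],(400,560),interpolation=cv2.INTER_CUBIC),alpha=1.4))
    Z=np.array([.1007,.09,.08,.07,.06,.05]); 
    for d in((0,0),(.003,0),(0,.003)):
      Q=np.array([[.4535+d[0]*(z-.05)/.05,.323+d[1]*(z-.05)/.05,z] for z in Z])
      print(x0,y0,d,((proj(v,Q)-[x0,y0])*10).round().astype(int).tolist())
cv2.imwrite("pics/shaft.png",cv2.cvtColor(np.hstack(ims),cv2.COLOR_RGB2BGR))
E
python3 v.py
```

```text
217 183 (0, 0) [[194, 405], [200, 354], [205, 309], [210, 266], [215, 227], [219, 190]]
217 183 (0.003, 0) [[195, 442], [201, 381], [206, 329], [210, 279], [215, 233], [219, 190]]
217 183 (0, 0.003) [[234, 405], [230, 354], [227, 309], [224, 266], [221, 227], [219, 190]]
276 184 (0, 0) [[247, 411], [229, 358], [213, 313], [199, 270], [185, 230], [172, 193]]
276 184 (0.003, 0) [[245, 447], [228, 386], [212, 333], [198, 283], [185, 237], [172, 193]]
276 184 (0, 0.003) [[287, 411], [259, 358], [235, 313], [213, 270], [192, 230], [172, 193]]
```

View pics/shaft.png

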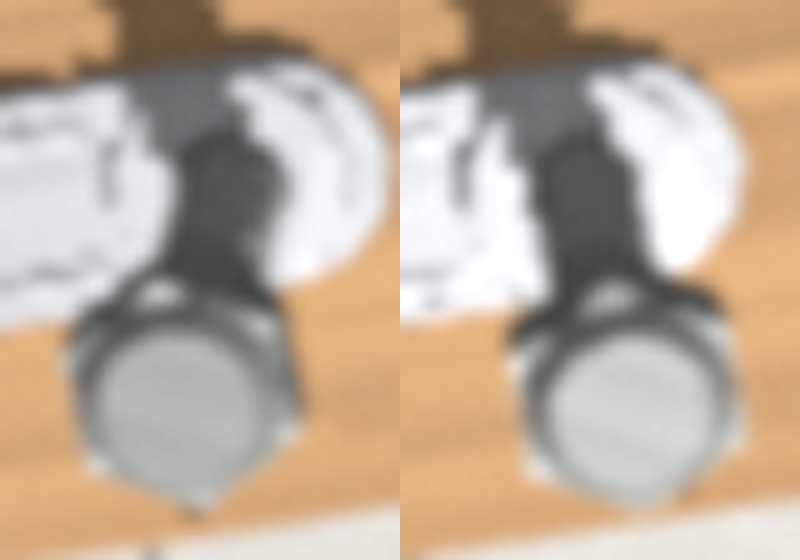

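Both views agree: the lean is about 2.2° toward −y and about 1.4° toward +x, roughly 2.6° in total and inside the 5° limit. Handing in.

```bash
python3 -c "
from h import *
st(); job.hand_in(); st()"
```

```text
floor [0.4299 0.2856 0.1168] ax [ 0. -0.  1.] F [-0.2 -0.5 -0. ] T [-0.01 -0.02 -0.02] t 34.9
the job is handed in; nothing more can be done
the job is handed in; nothing more can be done
```

I lifted the driver out of the block and lowered it along the screw's lean. It seated at the expected depth with about 5 N of contact. I then swung the screw upright about its pilot hole, turned it about 1.8 rad clockwise, put the driver back in its hole and handed in at 34.9 s of the 67 s. The hand-in reports no verdict, so the checks below are my own.

- **Turn:** The tool turned 1.9 rad and sank about 1.3 mm at a steady 5–7 N. The hex corners moved by an amount that fits about 1.8 rad, and the handle bar's direction was unchanged afterwards, so it did not slip. The one disagreement is the wrist torque about the axis. It stayed within its noise (under 0.07 N m) instead of showing the expected 0.12 N m.
- **Screw lean:** It leans about 2.6° in the last close-up of two views, under the 5° limit, with perhaps 1–2° of uncertainty.
- **Driver:** It touched the hole's floor at the height it was taken from, and was released. The picture shows it standing in its hole in the same direction as before.
- **Forces and bystanders:** The tool force I read stayed under about 8 N. I planned no contact with the marker, tape measure or spare bolt, but took no final picture of them.

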